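Shut and latch a sample transport case

TASK

The sample tubes are packed: shut the grey transport case for the courier. Fold the lid down, tip the latch's wire loop up and over the keeper hook on the lid's front, then press the latch lever down over centre until it lies fully home and holds the lid down on its seal by itself. Leave the things standing round the case alone.

Things in the scene. Friction and masses are not known exactly. Their poses are not given: they have to be found in the camera images.
- case: grey case, 130 (x) by 210 (y) mm, 117 mm high when shut, fixed. Origin: centre of its underside. Its +x points from the latch side to the hinge side: the latch is on the middle (y = 0) of its front, the plane x = -65 mm, turned to the robot. Front wall up to 80 mm, shut lid from 83 to 117 mm. Latch: a lever on the case, a wire loop hinged on the lever, a keeper hook on the lid
- lid (a joint): opening angle of the lid (rad) about its rear hinge; stiff, stays where it is put, starts 0.4 to 0.85 open. 0.015 to 0.03: folded down, resting on its rubber seal; below 0.010: drawn down on the seal by the latch. A push of 1 to 3 N on lid_edge moves it
- lid_hinge (a point): point on the lid's hinge axis (parallel to case y), at x = +69 mm, 82 mm high in the case's frame; fixed
- lid_edge (a point): point on the lid's upper face, 25 mm behind its front edge, on the middle: press here to fold the lid down. Moves with the lid, 115 mm from the hinge axis
- keeper (a point): seat of the keeper, a 16 mm wide upturned steel hook on the lid's front: where the bar's centre lies when seated. Moves with the lid; its x axis points into the case. Lid shut: 7.5 mm in front of the case front, 94 mm high. The slot between lid and lip is 7.5 mm wide; the lip is 2.5 to 5.5 mm in front of this point, its top 3 mm above it. The bar comes over the lip from above
- lever (a joint): lever angle (rad): 0 fully home on its stop (handle slanting down, tip about 20 mm off the case front), grows as it swings out and up, at most 2.27; starts at 1.65 to 2.1. Stays where it is left (about 1.6 N at the press point moves it). With the loop hooked it resists from about 1.0 down to 0.24 (5 to 7 N at the press point), then goes over centre and holds itself shut
- lever_pivot (a point): the lever's pivot axis (parallel to case y), 16 mm in front of the case's front face, 56 mm high; fixed
- lever_press (a point): point on the handle's pressing face (upper side when open, outer side when home), 38 mm from the pivot. Seen from the pivot the handle points outward and (joint lever - 1.19) rad above level. It is a 20 mm wide, 3 mm thick strip that ends 53 mm from the pivot in a slightly curled tip. The loop's wires pass beside it: press within its width
- loop (a joint): angle of the wire loop on the lever (rad): 0 latched, grows as the loop tips outward, away from the case, to 2.79, where it rests folded back on the open handle (the start). It swings freely and falls by its weight to whichever side of upright it leans; pushed from outside and below, it swings up and over towards the case
- loop_bar (a point): centre of the loop's cross bar, 5 mm thick, 27 mm long, parallel to case y; two 4.4 mm wires join it to the loop's pivot 52.6 mm away, itself 14 mm from the lever's pivot in the direction outward and (joint lever - 1.61) rad above level. With the lever open the bar swings over the keeper's lip and leans on the lid above the slot; pressing the lever drops it behind the lip
- amber_bottle: bystander: brown bottle, 60 mm wide, 121 mm high, standing beside the case; origin at the centre of its underside
- bench_timer: bystander: white bench timer with three buttons, 64 x 72 x 20 mm, lying beside the case; origin at the centre of its underside
- vial: bystander: clear vial with a screw cap, 27 mm wide, 61 mm high, standing in front of the case on its +y side; origin at the centre of its underside

How it is judged (in metres and radians):
On the way, in this order (a step that is already met when the one before it is completed fails the run):
1. the lid is folded down on its seal (value of joint lid below 0.04 rad), for 0.2 s.
2. the loop's cross bar has been tipped over the keeper's lip and lies behind it or above the slot behind it, with the lid down (x of loop_bar in the frame of keeper above -0.004 m and z of loop_bar in the frame of keeper below 0.025 m and value of joint lid below 0.04 rad), for 0.2 s.
At the end, for the whole second after the job is handed in: lever home (joint lever below 0.08 rad), loop's cross bar seated in the keeper (within 4 mm of its seat), lid drawn down on its seal (joint lid below 0.010 rad); bystanders not shifted over 30 mm nor knocked over (value of joint lever below 0.08 rad and distance between loop_bar and keeper below 0.004 m and value of joint lid below 0.01 rad); the robot touches nothing.
It fails at once if a bystander (amber bottle, timer or vial) is shifted by more than 30 mm or knocked over (distance of any of amber_bottle, bench_timer, vial from where it was at the start of the episode above 0.03 m or angle between any of amber_bottle, vial's own z axis and vertical above 0.5 rad).
It also fails if it takes over 50 s, if anything falls off the work surface, if the arm or the gripper's body presses on something with over 40 N, if the wrist force passes 120 N, or if a joint passes its speed limit or range.

ROBOT

A 6-joint arm with a two-finger parallel gripper is mounted at the origin on a cart in front of the work surface, level with it; the furniture and walls round the work are solid. World frame = base frame: x ahead of the robot, y to its left, z up, the work surface at z = 0. Lengths are in mm, angles in rad, forces in N, time in s.
With the tool pointing down it reaches from about 250 to 775 mm from the base axis. Payload 4 kg.
Tool frame: the origin (TCP) lies midway between the tips of the shut fingers; the grasp point (between the pads) lies ctrl.pinch_z behind it (ctrl.pinch_z is the distance from the TCP to the grasp point, in mm); z points along the fingers, y is the line along which they close (so a half turn about z gives the same grasp; the last joint's range is limited). The gripper opens to 85 mm and grips with 20 to 120 N. Pads are 22 mm wide; open, the fingers measure 114 mm over their backs; the gripper's body (76 mm by 85 mm) begins 54 mm behind the grasp point. The pads swing forward as they close: fully open they stand 13 mm farther back than shut.
Start: joints at [-1.415, 0.087, 1.371, -0, 1.684, -0.103], TCP at [140.752, -531.701, 231.341] pointing down, gripper open.
Joint ranges: [-3.1, 3.1], [-0.76, 2.03], [0.27, 2.55], [-1.08, 4.22], [0.17, 2.65], [-2.57, 2.57]. Speed limits (rad/s): [2.79, 2.79, 3.14, 3.14, 3.14, 3.14].

INTERFACE

Orientations are given as a unit quaternion [x, y, z, w].
In Python, from bench import ctrl gives the robot as it stands.
- The arm moves only by the shell command python3 -m inch 'ROWS' [FORCE]. ROWS is text: rows parted by semicolons, each of 7 numbers parted by spaces: the shift along the tool's x, y, z each as a share of 600 mm, from -1 to 1, then the turn, a rotation vector about the tool's x, y, z each as a share of 90 degrees, from -1 to 1, then the closure in counts, from 0 (fully open) to 255 (shut). A call has 1 to 12 rows; each row is the pose to reach, as a shift and turn from the pose commanded when the call began, along the tool's axes at that moment; what a row does not reach only later rows make up. A row lasts 1/12 s, in which the tool goes at most 41.7 mm and 7.16 degrees, less where a joint would pass 70% of its speed; a pose out of reach is approached as far as the arm can. A call with a number of a shift or a turn outside -1 to 1 is refused whole. A call with a gripper value outside its range is refused whole. The fingers move at their own pace and stop on an object; FORCE is the grip in N (left out, the last holds). Time passes only in rows, so rows that repeat a pose let the fingers close. It gives the time, the measured TCP pose, the force, the opening and the grip force at its end, in the units of the state.
- ctrl.observe(): the state, without advancing time (a new reading comes with each control period).
- ctrl.get_image(name): name is "side" or "top"; returns the picture (480x640x3 uint8, blue, green, red); there is no depth.
- ctrl.get_calibration(name): a dict with "fx", "fy", "cx", "cy" (pixels), "cam_to_world" (4x4, takes a point from camera to world coordinates). Camera axes: x right, y up, looking along -z (the intrinsics and any distortion apply to the point x, -y, -z); pixel columns grow to the right and rows downward; lengths in mm; the calibration is good to about 2 mm. A picture is of the moment at which its call begins. get_calibration takes no time and is no camera call.
- ctrl.hand_in(): hands the job in; it is judged then, once.
Trained networks look in the newest picture that a camera, given by its name, has taken for a name from the list of things; names that differ only in an ending like _2 or _b are one class to them, and where a whole thing is asked for, a point or a joint stands for the part that bears it (a point fixed in the world has none). Each returns a list of dicts, best first, with "confidence" (0 to 1); they miss things now and then, are a little off and sometimes report something else, mostly with a low value. They report only what shows in the picture. A call takes as long as a camera call.
- ctrl.search_frame(camera, label): "at" ([x, y, z] in mm, in world coordinates, good to about 4 mm: the middle of the surface that is visible of it).
- ctrl.outline_of(camera, label): "pixels" (480x640 bool, what is visible of it).
- ctrl.pinpoint(camera, label): "at" ([x, y, z] in mm, in world coordinates, good to about 4 mm: a listed point, or the origin of a listed thing).
The state is a dict: "time_s": time; "q": joint angles; "joint_velocities": joint speeds; "joint_efforts": joint torques, N m; "tcp_pos": TCP position; "orientation": TCP orientation; "contact_force": force on the tool from outside, world axes, zero at the start; "wrist_torque": the same for the moment, N m; "width": finger opening in mm; "gripper_force": force on a finger pad.
Only numpy, scipy, OpenCV 4.12 (cv2) and the standard library are available. Lean on these libraries where they do the work, as an engineer would, in place of code of your own. Each camera call takes 0.05 s, during which the arm holds its last target. There are 200 camera calls.

## Working session

There is one attempt and no reset: what is moved stays moved. The work goes in short steps, Python scripts to look and compute and a shell command to move; the robot and the scene stay as the last step left them, time stands still between calls to the robot, and variables do not carry over. Pictures are saved under pics/ and viewed, at most 10 in all, crops included, and the job is handed in when it is done.

```bash
mkdir -p pics; ls; cat > h.py <<'E'
import numpy as np, cv2
from bench import ctrl
from scipy.spatial.transform import Rotation as R
E
python3 - <<'E'
from h import *
for c in("side","top"):
    cv2.imwrite(f"pics/{c}0.png",ctrl.get_image(c))
    k=ctrl.get_calibration(c); print(c,k["fx"],np.round(k["cam_to_world"],2).tolist())
    for l in("case","lid_hinge","lid_edge","keeper","lever_pivot","lever_press","loop_bar","amber_bottle","bench_timer","vial"):
        r=ctrl.pinpoint(c,l)
        print(l,[(np.round(d["at"]).tolist(),round(d["confidence"],2)) for d in r[:2]])
s=ctrl.observe(); print(s["time_s"],s["tcp_pos"],s["orientation"],ctrl.pinch_z)
E
```

```text
pics
side 491.6304269178555 [[-1.0, 0.03, -0.03, 516.54], [-0.04, -0.48, 0.88, 978.4], [0.01, 0.88, 0.48, 599.35], [0.0, 0.0, 0.0, 1.0]]
case [([565.0, 40.0, 4.0], 0.89), ([461.0, 41.0, 80.0], 0.41)]
lid_hinge [([634.0, 38.0, 78.0], 0.93)]
lid_edge [([564.0, 37.0, 171.0], 0.83)]
keeper [([524.0, 41.0, 169.0], 0.63)]
lever_pivot [([487.0, 35.0, 55.0], 0.64)]
lever_press [([460.0, 43.0, 80.0], 0.49)]
loop_bar [([439.0, 41.0, 99.0], 0.66)]
amber_bottle [([558.0, 210.0, 1.0], 0.93)]
bench_timer []
vial [([428.0, 218.0, 2.0], 0.83)]
top 592.8898864696536 [[0.01, 1.0, -0.08, 428.35], [-1.0, 0.01, -0.01, 32.08], [-0.01, 0.08, 1.0, 1244.25], [0.0, 0.0, 0.0, 1.0]]
case [([566.0, 40.0, -5.0], 0.62), ([440.0, 44.0, 99.0], 0.39)]
lid_hinge []
lid_edge [([566.0, 34.0, 170.0], 0.95)]
keeper []
lever_pivot [([487.0, 38.0, 55.0], 0.74)]
lever_press [([459.0, 38.0, 76.0], 0.64)]
loop_bar [([441.0, 44.0, 98.0], 0.6)]
amber_bottle [([560.0, 210.0, -0.0], 0.96), ([522.0, 36.0, 167.0], 0.37)]
bench_timer [([535.0, -122.0, 6.0], 0.83)]
vial [([429.0, 220.0, -3.0], 0.59)]
1.1 [ 140.74374788 -531.70040026  231.35744683] [9.91641356e-01 1.29024870e-01 3.03527262e-06 5.94358365e-05] 18.700000000000003
```

View pics/side0.png

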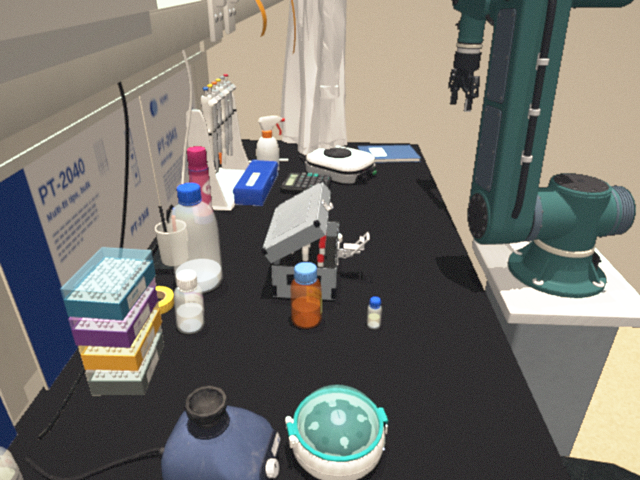

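View pics/top0.png

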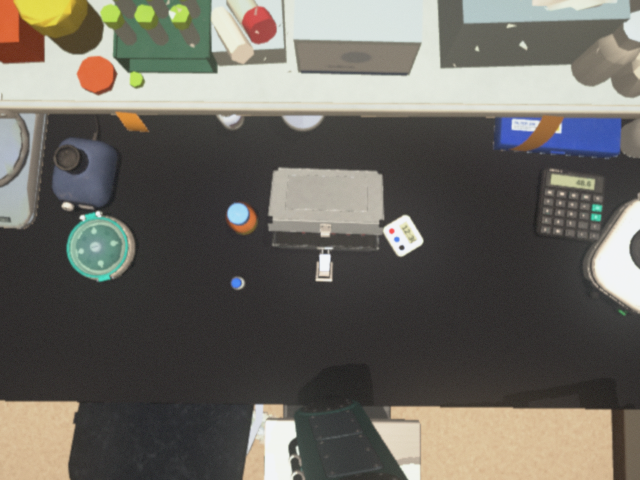

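The side and top views agree with the networks. The case is centred near (565, 39), almost square to x, with the lid about 0.6 rad open and the loop folded back on the handle. The vial, bottle and timer are clear of the middle lane (top image: latch at about (324, 265)).

```bash
cat >> h.py <<'E'
def ori(tilt,yaw=-0.7):  # tool x ahead, z down, tilted forward by tilt deg
    return R.from_euler('z',yaw,degrees=True)*R.from_matrix(np.diag([1.,-1,-1]))*R.from_euler('y',tilt,degrees=True)
def rows(*T):  # (x,y,z,tilt) targets -> shares from the present pose
    s=ctrl.observe(); p=np.array(s["tcp_pos"]); r=R.from_quat(s["orientation"])
    for x,y,z,t in T:
        d=r.inv().apply(np.array([x,y,z])-p)/600; w=(r.inv()*ori(t)).as_rotvec()/(np.pi/2)
        print((x,y,z,t),np.round(d,4),np.round(w,4))
E
python3 -c "
from h import *
rows((350,-250,260,0),(565,38,250,0))"
```

```text
(350, -250, 260, 0) [ 0.4573 -0.3646 -0.0478] [ 1.000e-04 -0.000e+00  1.725e-01]
(565, 38, 250, 0) [ 0.9265 -0.7369 -0.0312] [ 1.000e-04 -0.000e+00  1.725e-01]
```

```bash
python3 -m inch '0.457 -0.365 -0.048 0 0 0.1725 255;0.457 -0.365 -0.048 0 0 0.1725 255;0.457 -0.365 -0.048 0 0 0.1725 255;0.457 -0.365 -0.048 0 0 0.1725 255;0.9265 -0.737 -0.031 0 0 0.1725 255;0.9265 -0.737 -0.031 0 0 0.1725 255;0.9265 -0.737 -0.031 0 0 0.1725 255;0.9265 -0.737 -0.031 0 0 0.1725 255;0.9265 -0.737 -0.031 0 0 0.1725 255;0.9265 -0.737 -0.031 0 0 0.1725 255;0.9265 -0.737 -0.031 0 0 0.1725 255;0.9265 -0.737 -0.031 0 0 0.1725 255'
python3 -c "
from h import *
rows((565,38,250,0))"
```

```text
time_s: 2.1
tcp_pos: [439.2, -129.9, 248.4]
orientation: [1.0, -0.006, 0.001, 0.0]
contact_force: [0.6, -0.0, -0.3]
width: -0.0
gripper_force: 0.0
(565, 38, 250, 0) [ 0.2063 -0.2823 -0.0026] [ 0.0005 -0.0007  0.0001]
```

```bash
python3 -m inch '0.207 -0.283 -0.003 0 0 0 255;0.207 -0.283 -0.003 0 0 0 255;0.207 -0.283 -0.003 0 0 0 255;0.207 -0.283 -0.003 0 0 0 255;0.207 -0.283 -0.003 0 0 0 255;0.207 -0.283 -0.003 0 0 0 255;0.207 -0.283 0.07 0 0 0 255;0.207 -0.283 0.11 0 0 0 255;0.207 -0.283 0.11 0 0 0 255'
python3 - <<'E'
from h import *
for t in np.linspace(.92,.33,6): print(np.round([634-115*np.cos(t),80+115*np.sin(t)]))
rows((565,38,171,0),(555,38,155,0),(545,38,145,0),(535,38,132,0),(528,38,118,0),(526,38,115,0))
E
```

```text
time_s: 2.85
tcp_pos: [560.9, 36.7, 174.6]
orientation: [1.0, -0.006, -0.007, -0.0]
contact_force: [-1.0, 0.2, -1.2]
width: 0.0
gripper_force: 0.0
[564. 171.]
[554. 163.]
[545. 153.]
[537. 142.]
[530. 130.]
[525. 117.]
(565, 38, 171, 0) [ 0.0069 -0.0023  0.0059] [-0.      0.0085  0.0005]
(555, 38, 155, 0) [-0.0094 -0.0021  0.0328] [-0.      0.0085  0.0005]
(545, 38, 145, 0) [-0.0258 -0.0019  0.0497] [-0.      0.0085  0.0005]
(535, 38, 132, 0) [-0.0422 -0.0017  0.0716] [-0.      0.0085  0.0005]
(528, 38, 118, 0) [-0.0535 -0.0016  0.0951] [-0.      0.0085  0.0005]
(526, 38, 115, 0) [-0.0568 -0.0015  0.1001] [-0.      0.0085  0.0005]
```

```bash
python3 -m inch '0 0 0.015 0 0.0085 0 255;-0.008 0 0.03 0 0.0085 0 255;-0.018 0 0.044 0 0.0085 0 255;-0.028 0 0.056 0 0.0085 0 255;-0.038 0 0.068 0 0.0085 0 255;-0.046 0 0.08 0 0.0085 0 255;-0.052 0 0.09 0 0.0085 0 255;-0.056 0 0.096 0 0.0085 0 255;-0.056 0 0.098 0 0.0085 0 255;-0.056 0 0.098 0 0.0085 0 255'
python3 - <<'E'
from h import *
ctrl.get_image("side");ctrl.get_image("top")
for c in("side","top"):
  for l in ("keeper","lid_edge"):
    print(c,l,[np.round(d["at"]).tolist() for d in ctrl.pinpoint(c,l)[:1]])
cv2.imwrite("pics/s1.png",cv2.resize(ctrl.get_image("side")[160:320,220:420],(800,640))[:600])
E
```

```text
time_s: 3.68
tcp_pos: [530.4, 36.8, 122.5]
orientation: [1.0, -0.006, 0.006, 0.0]
contact_force: [-0.2, 0.1, 0.0]
width: 0.0
gripper_force: 0.0
side keeper [[498.0, 41.0, 98.0]]
side lid_edge [[526.0, 37.0, 122.0]]
top keeper [[496.0, 38.0, 102.0]]
top lid_edge [[528.0, 36.0, 124.0]]
```

View pics/s1.png

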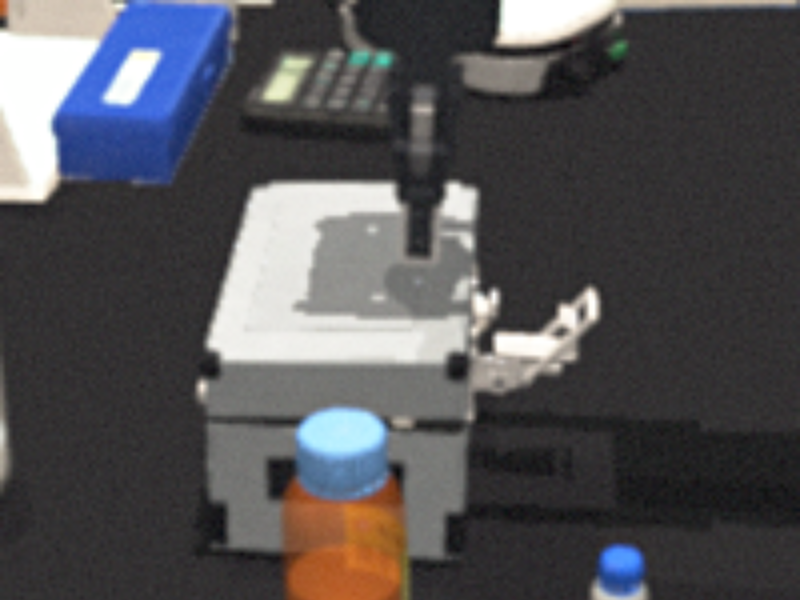

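The fingertip is on the lid (crop about (420, 255)), and the lid is nearly down. The loop is still folded back on the handle (bar around (590, 300)). I'll press a little further.

```bash
python3 -m inch '-0.003 0 0.008 0 0 0 255;-0.005 0 0.014 0 0 0 255;-0.005 0 0.017 0 0 0 255;-0.005 0 0.017 0 0 0 255;-0.005 0 0.017 0 0 0 255'
```

```text
time_s: 4.45
tcp_pos: [530.2, 36.8, 118.6]
orientation: [1.0, -0.006, 0.01, 0.0]
contact_force: [-4.7, -0.8, 19.0]
width: 0.1
gripper_force: 9.4
```

```bash
python3 -m inch '0 0 -0.06 0 0 0 255;-0.07 0 -0.12 0 0.079 0 255;-0.14 0 -0.12 0 0.158 0 255;-0.2 0 -0.12 0 0.237 0 255;-0.23 0 -0.1 0 0.316 0 255;-0.23 0 -0.06 0 0.33 0 255;-0.23 0 0 0 0.33 0 255;-0.23 0 0 0 0.33 0 255;-0.23 0 0 0 0.33 0 255'
python3 - <<'E'
from h import *
ctrl.get_image("side");ctrl.get_image("top")
for c in("side","top"):
  for l in ("keeper","lid_edge","loop_bar","lever_press","lever_pivot"):
    print(c,l,[np.round(d["at"]).tolist() for d in ctrl.pinpoint(c,l)[:1]])
cv2.imwrite("pics/s2.png",cv2.resize(ctrl.get_image("side")[180:300,280:430],(750,600)))
rows((415,39,98,30))
E
```

```text
time_s: 5.2
tcp_pos: [388.1, 38.7, 108.3]
orientation: [0.965, -0.006, 0.26, 0.001]
contact_force: [0.3, -0.2, 1.0]
width: 0.0
gripper_force: 0.0
side keeper [[496.0, 40.0, 96.0]]
side lid_edge [[528.0, 38.0, 120.0]]
side loop_bar [[440.0, 43.0, 101.0]]
side lever_press [[462.0, 43.0, 80.0]]
side lever_pivot [[484.0, 38.0, 56.0]]
top keeper [[495.0, 42.0, 91.0]]
top lid_edge [[531.0, 38.0, 116.0]]
top loop_bar [[439.0, 43.0, 98.0]]
top lever_press [[459.0, 40.0, 77.0]]
top lever_pivot [[486.0, 36.0, 54.0]]
(415, 39, 98, 30) [ 0.0245 -0.0013  0.0397] [ 0.     -0.005   0.0001]
```

View pics/s2.png

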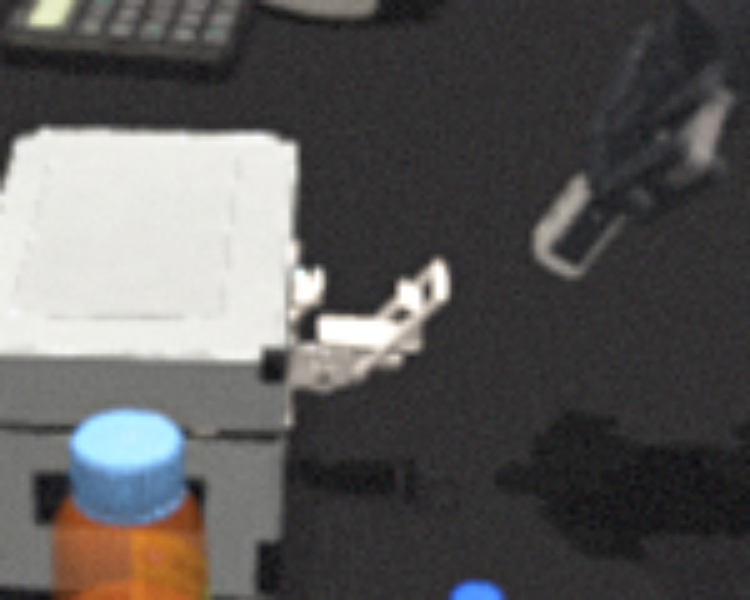

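```bash
python3 - <<'E'
from h import *
c=np.array([471.6,60]); off=np.array([-9.2,-11.1]); T=[(419,40,77,30)]
for a in (2.257,2.1,1.95,1.8,1.65,1.5,1.38):
    b=c+50.5*np.array([np.cos(a),np.sin(a)])+off; T.append((round(b[0],1),40,round(b[1],1),30))
rows(*T)
E
```

```text
(419, 40, 77, 30) [ 0.0125 -0.003   0.0732] [ 0.     -0.005   0.0001]
(np.float64(430.4), 40, np.float64(88.0), 30) [ 0.0382 -0.0033  0.0671] [ 0.     -0.005   0.0001]
(np.float64(436.9), 40, np.float64(92.5), 30) [ 0.0513 -0.0034  0.0661] [ 0.     -0.005   0.0001]
(np.float64(443.7), 40, np.float64(95.8), 30) [ 0.0639 -0.0035  0.0671] [ 0.     -0.005   0.0001]
(np.float64(450.9), 40, np.float64(98.1), 30) [ 0.0761 -0.0037  0.0699] [ 0.     -0.005   0.0001]
(np.float64(458.4), 40, np.float64(99.2), 30) [ 0.0878 -0.0038  0.0746] [ 0.     -0.005   0.0001]
(np.float64(466.0), 40, np.float64(99.3), 30) [ 0.0988 -0.004   0.0809] [ 0.     -0.005   0.0001]
(np.float64(472.0), 40, np.float64(98.5), 30) [ 0.1068 -0.0041  0.0871] [ 0.     -0.005   0.0001]
```

```bash
python3 -m inch '0.012 -0.003 0.073 0 -0.005 0 255;0.012 -0.003 0.073 0 -0.005 0 255;0.012 -0.003 0.073 0 -0.005 0 255;0.026 -0.003 0.07 0 -0.005 0 255;0.038 -0.003 0.067 0 -0.005 0 255;0.051 -0.003 0.066 0 -0.005 0 255;0.064 -0.003 0.067 0 -0.005 0 255;0.064 -0.003 0.067 0 -0.005 0 255'
python3 - <<'E'
from h import *
cv2.imwrite("pics/s3.png",cv2.resize(ctrl.get_image("side")[180:300,280:430],(750,600)))
rows((444,40,96,30),(451,40,98,30),(458,40,99,30),(466,40,99,30),(472,40,98.5,30))
E
```

```text
time_s: 6.52
tcp_pos: [446.3, 39.5, 99.5]
orientation: [0.965, -0.006, 0.262, 0.002]
contact_force: [0.0, 0.4, 0.3]
width: -0.0
gripper_force: 0.0
(444, 40, 96, 30) [-0.0034 -0.0007  0.0022] [ 0.0001 -0.0025  0.0001]
(451, 40, 98, 30) [ 0.0084 -0.0008  0.0051] [ 0.0001 -0.0025  0.0001]
(458, 40, 99, 30) [ 0.0193 -0.001   0.0096] [ 0.0001 -0.0025  0.0001]
(466, 40, 99, 30) [ 0.0308 -0.0011  0.0163] [ 0.0001 -0.0025  0.0001]
(472, 40, 98.5, 30) [ 0.039  -0.0012  0.022 ] [ 0.0001 -0.0025  0.0001]
```

View pics/s3.png

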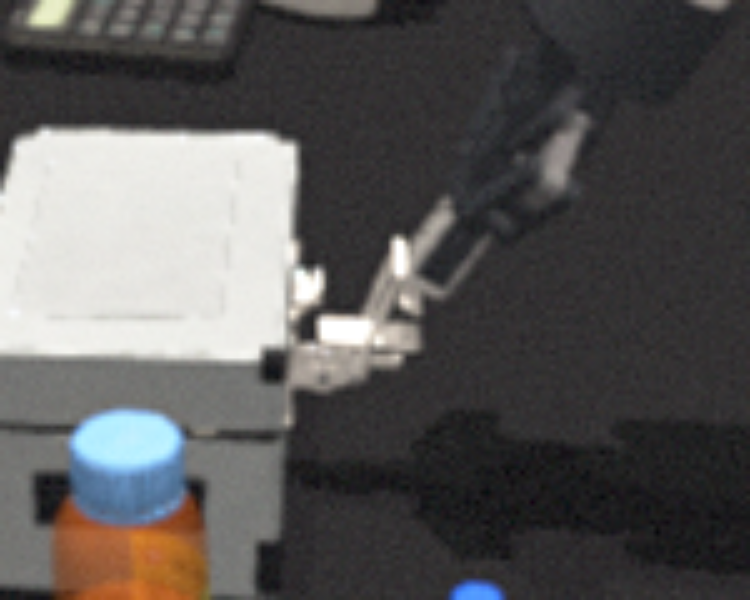

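The loop has swung up against the fingertip (crop bar about (398, 250)), and the handle hasn't moved. I'll carry on over the top.

```bash
python3 -m inch '0.008 0 0.005 0 0 0 255;0.019 0 0.009 0 0 0 255;0.03 0 0.015 0 0 0 255;0.039 0 0.021 0 0 0 255;0.044 0 0.026 0 0 0 255;0.044 0 0.026 0 0 0 255;0.044 0 0.026 0 0 0 255'
python3 - <<'E'
from h import *
cv2.imwrite("pics/s4.png",cv2.resize(ctrl.get_image("side")[180:300,280:430],(750,600)))
print([np.round(d["at"]).tolist() for d in ctrl.pinpoint("side","loop_bar")[:1]])
E
```

```text
time_s: 7.15
tcp_pos: [477.1, 39.3, 100.2]
orientation: [0.965, -0.006, 0.263, 0.002]
contact_force: [0.6, 0.5, 0.9]
width: -0.1
gripper_force: 0.6
[[496.0, 42.0, 111.0]]
```

View pics/s4.png

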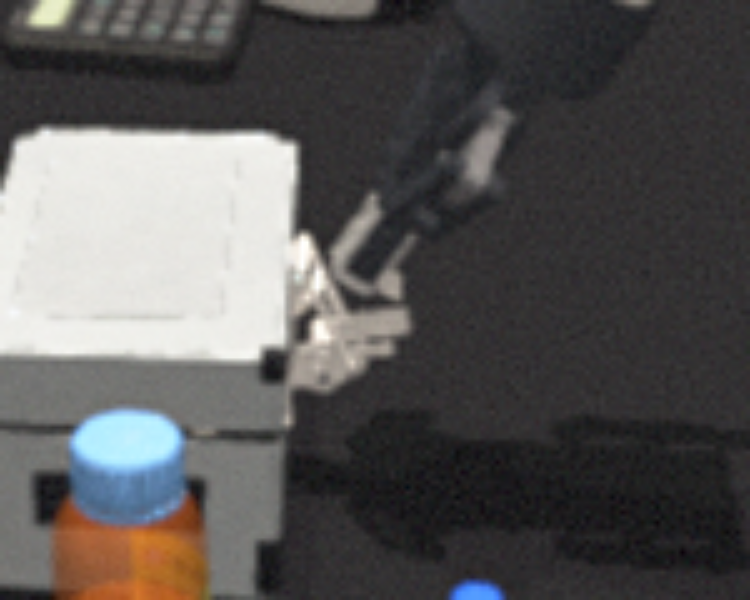

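The bar has gone over and leans on the lid above the keeper (crop about (305, 240)). I'll back off the same way and then measure the lever.

```bash
python3 -m inch '-0.02 0 -0.03 0 0 0 255;-0.04 0 -0.06 0 0.03 0 255;-0.05 0 -0.09 0 0.08 0 255;-0.05 0 -0.09 0 0.12 0 255;-0.05 0 -0.09 0 0.12 0 255;-0.05 0 -0.09 0 0.12 0 255'
python3 - <<'E'
from h import *
ctrl.get_image("side");ctrl.get_image("top")
for c in("side","top"):
  for l in ("keeper","loop_bar","lever_press","lever_pivot"):
    print(c,l,[np.round(d["at"]).tolist() for d in ctrl.pinpoint(c,l)[:1]])
T=[]
for q in (2.0,1.85,1.7,1.5,1.3,1.1,.9,.7,.5,.3,.15,.0,-.1):
    a=q-1.19; p=np.array([485.5-38*np.cos(a),55.5+38*np.sin(a)]); T.append((p[0].round(1),40,p[1].round(1),40))
rows(*T)
E
```

```text
time_s: 7.75
tcp_pos: [420.2, 40.0, 125.2]
orientation: [0.938, -0.006, 0.347, 0.002]
contact_force: [-0.3, 0.6, 1.0]
width: -0.1
gripper_force: 0.0
side keeper [[497.0, 40.0, 95.0]]
side loop_bar [[498.0, 42.0, 104.0]]
side lever_press [[460.0, 44.0, 78.0]]
side lever_pivot [[488.0, 39.0, 58.0]]
top keeper [[492.0, 40.0, 97.0]]
top loop_bar [[500.0, 41.0, 107.0]]
top lever_press [[457.0, 40.0, 76.0]]
top lever_pivot [[488.0, 38.0, 56.0]]
(np.float64(459.3), 40, np.float64(83.0), 40) [-0.0005 -0.0009  0.097 ] [ 0.     -0.0087  0.    ]
(np.float64(455.5), 40, np.float64(78.8), 40) [-0.0099 -0.0008  0.0982] [ 0.     -0.0087  0.    ]
(np.float64(452.3), 40, np.float64(74.1), 40) [-0.019  -0.0007  0.1006] [ 0.     -0.0087  0.    ]
(np.float64(449.3), 40, np.float64(67.1), 40) [-0.0305 -0.0007  0.1062] [ 0.     -0.0087  0.    ]
(np.float64(447.7), 40, np.float64(59.7), 40) [-0.0405 -0.0006  0.1138] [ 0.     -0.0087  0.    ]
(np.float64(447.7), 40, np.float64(52.1), 40) [-0.0488 -0.0006  0.1234] [ 0.     -0.0087  0.    ]
(np.float64(449.1), 40, np.float64(44.6), 40) [-0.0552 -0.0007  0.1344] [ 0.     -0.0087  0.    ]
(np.float64(452.0), 40, np.float64(37.6), 40) [-0.0592 -0.0007  0.1464] [ 0.     -0.0087  0.    ]
(np.float64(456.2), 40, np.float64(31.3), 40) [-0.0607 -0.0008  0.1589] [ 0.     -0.0087  0.    ]
(np.float64(461.6), 40, np.float64(26.0), 40) [-0.0597 -0.0009  0.1714] [ 0.     -0.0087  0.    ]
(np.float64(466.3), 40, np.float64(22.7), 40) [-0.0573 -0.001   0.1807] [ 0.     -0.0087  0.    ]
(np.float64(471.4), 40, np.float64(20.2), 40) [-0.0536 -0.0011  0.1894] [ 0.     -0.0087  0.    ]
(np.float64(475.0), 40, np.float64(19.0), 40) [-0.0504 -0.0012  0.1949] [ 0.     -0.0087  0.    ]
```

```bash
python3 - <<'E'
from h import *
T=[]
for q,t,r in ((2.15,20,44),(1.85,20,44),(1.65,20,44),(1.45,20,43),(1.25,25,42),(1.05,30,42),(.85,35,41),(.65,40,40),(.45,44,40),(.3,46,40),(.15,47,40),(.0,48,40),(-.08,48,40)):
    a=q-1.19; p=np.array([486-r*np.cos(a),56+r*np.sin(a)]); tr=np.radians(t)
    k=np.clip((tr+a)/0.15,-1,1)  # which corner touches
    p=p+k*11*np.array([np.cos(tr),np.sin(tr)])
    T.append((float(p[0].round(1)),40,float(p[1].round(1)),t))
rows(*T)
E
```

```text
(471.1, 40, 95.8, 20) [ 0.0283 -0.0011  0.0937] [ 0.     -0.2309  0.    ]
(461.6, 40, 86.7, 20) [ 0.0064 -0.0009  0.0948] [ 0.     -0.2309  0.    ]
(456.9, 40, 79.3, 20) [-0.0076 -0.0008  0.0991] [ 0.     -0.2309  0.    ]
(454.8, 40, 70.8, 20) [-0.0195 -0.0008  0.1075] [ 0.     -0.2309  0.    ]
(454.0, 40, 63.2, 25) [-0.0288 -0.0008  0.1162] [ 0.     -0.1753  0.    ]
(453.9, 40, 55.6, 30) [-0.0372 -0.0008  0.1257] [ 0.     -0.1198  0.    ]
(456.4, 40, 48.6, 35) [-0.0416 -0.0008  0.1373] [ 0.     -0.0642  0.    ]
(460.1, 40, 42.5, 40) [-0.0436 -0.0009  0.149 ] [ 0.     -0.0087  0.    ]
(457.9, 40, 30.5, 44) [-0.0594 -0.0009  0.1617] [0.     0.0358 0.    ]
(456.4, 40, 20.3, 46) [-0.0724 -0.0008  0.173 ] [0.    0.058 0.   ]
(458.2, 40, 13.5, 47) [-0.0776 -0.0009  0.1835] [0.     0.0691 0.    ]
(463.8, 40, 10.7, 48) [-0.0736 -0.001   0.1931] [0.     0.0802 0.    ]
(466.8, 40, 9.6, 48) [-0.071  -0.001   0.1978] [0.     0.0802 0.    ]
```

```bash
python3 -m inch '0 0 0.03 0 -0.07 0 255;0.02 0 0.06 0 -0.15 0 255;0.026 -0.001 0.08 0 -0.231 0 255;0.026 -0.001 0.08 0 -0.231 0 255;0.026 -0.001 0.08 0 -0.231 0 255;0.006 -0.001 0.094 0 -0.231 0 255;-0.002 -0.001 0.097 0 -0.231 0 255;-0.0076 -0.001 0.1 0 -0.231 0 255;-0.014 -0.001 0.104 0 -0.231 0 255;-0.0195 -0.001 0.109 0 -0.231 0 255;-0.0195 -0.001 0.109 0 -0.231 0 255'
python3 - <<'E'
from h import *
cv2.imwrite("pics/s5.png",cv2.resize(ctrl.get_image("side")[180:300,280:430],(750,600)))
for l in ("loop_bar","lever_press","keeper"):print(l,[np.round(d["at"]).tolist() for d in ctrl.pinpoint("side",l)[:1]])
T=[]
for q,t,r in ((1.45,20,43),(1.25,25,42),(1.05,30,42),(.85,35,41),(.65,40,38),(.45,43,35),(.3,45,34),(.15,47,33),(.0,48,32),(-.08,48,32)):
    a=q-1.19; p=np.array([486-r*np.cos(a),56+r*np.sin(a)]); tr=np.radians(t)
    k=np.clip((tr+a)/0.15,-1,1)
    p=p+k*11*np.array([np.cos(tr),np.sin(tr)])
    T.append((float(p[0].round(1)),40,float(p[1].round(1)),t))
rows(*T)
E
```

```text
time_s: 9.17
tcp_pos: [454.4, 40.2, 69.9]
orientation: [0.985, -0.006, 0.174, 0.001]
contact_force: [-0.1, 0.9, -0.5]
width: -0.1
gripper_force: 0.2
loop_bar [[498.0, 39.0, 98.0]]
lever_press [[447.0, 43.0, 62.0]]
keeper [[499.0, 43.0, 94.0]]
(454.8, 40, 70.8, 20) [-0.0002  0.0002 -0.0008] [ 0.     -0.0003  0.    ]
(454.0, 40, 63.2, 25) [-0.0058  0.0003  0.0106] [0.     0.0553 0.    ]
(453.9, 40, 55.6, 30) [-0.0103  0.0003  0.0225] [0.     0.1108 0.    ]
(456.4, 40, 48.6, 35) [-0.0104  0.0002  0.0348] [0.     0.1664 0.    ]
(461.8, 40, 43.5, 40) [-0.0048  0.0001  0.0459] [0.     0.2219 0.    ]
(460.7, 40, 32.9, 43) [-0.0126  0.0001  0.0619] [0.     0.2553 0.    ]
(459.2, 40, 24.2, 45) [-0.0199  0.0002  0.0747] [0.     0.2775 0.    ]
(461.8, 40, 19.5, 47) [-0.0185  0.0001  0.0835] [0.     0.2997 0.    ]
(466.7, 40, 18.1, 48) [-0.0116 -0.      0.0885] [0.     0.3108 0.    ]
(469.2, 40, 17.3, 48) [-0.0082 -0.0001  0.0912] [0.     0.3108 0.    ]
```

View pics/s5.png

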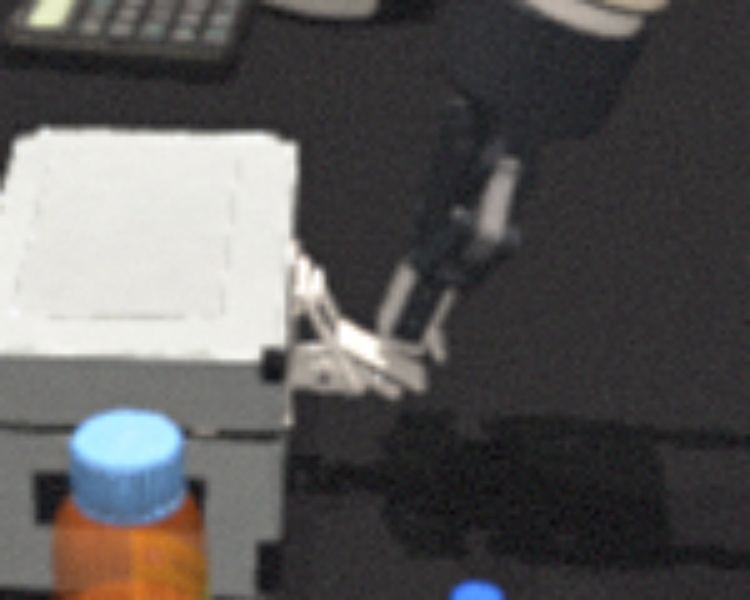

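The handle is following the fingertip down (crop about (410, 370)), and the bar is going down behind the keeper's lip. I'll press on to home.

```bash
python3 -m inch '-0.006 0 0.0106 0 0.055 0 255;-0.0103 0 0.0225 0 0.11 0 255;-0.0104 0 0.035 0 0.166 0 255;-0.006 0 0.046 0 0.222 0 255;-0.0126 0 0.062 0 0.255 0 255;-0.018 0 0.075 0 0.278 0 255;-0.0175 0 0.0835 0 0.3 0 255;-0.011 0 0.0885 0 0.311 0 255;-0.007 0 0.092 0 0.311 0 255;-0.004 0 0.095 0 0.311 0 255;-0.004 0 0.095 0 0.311 0 255'
python3 - <<'E'
from h import *
cv2.imwrite("pics/s6.png",cv2.resize(ctrl.get_image("side")[180:300,280:430],(750,600)))
for l in ("loop_bar","lever_press","keeper"):print(l,[np.round(d["at"]).tolist() for d in ctrl.pinpoint("side",l)[:1]])
E
```

```text
time_s: 10.28
tcp_pos: [473.3, 39.9, 18.0]
orientation: [0.913, -0.005, 0.409, 0.003]
contact_force: [-40.5, -4.0, 35.6]
width: -0.2
gripper_force: 61.0
loop_bar [[493.0, 44.0, 90.0]]
lever_press [[472.0, 44.0, 21.0]]
keeper [[498.0, 41.0, 94.0]]
```

View pics/s6.png

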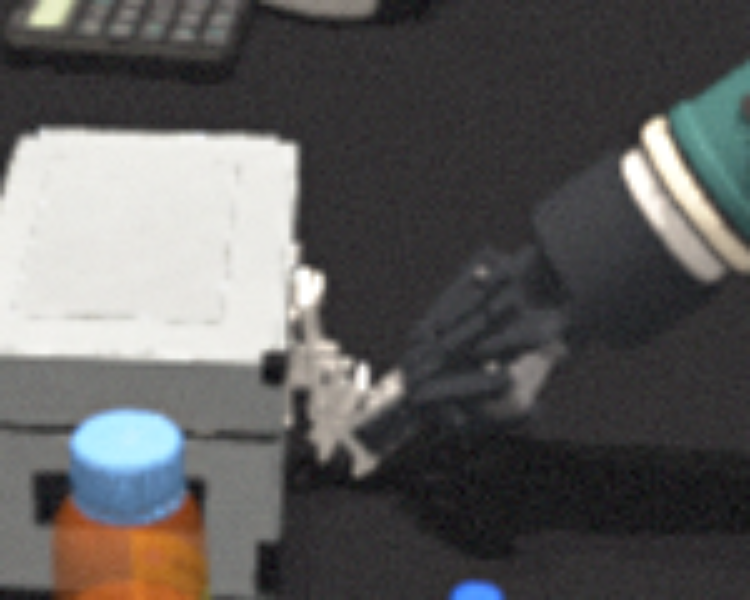

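The lever is down against its stop (tip at about (360, 465), high force) and the bar is in the hook at (310, 285). I'll retreat along the tool axis and check.

```bash
python3 -m inch '0 0 -0.03 0 0 0 255;0 0 -0.08 0 0 0 255;0 0 -0.14 0 0 0 255;0 0 -0.18 0 0 0 255;0 0 -0.18 0 0 0 255;0 0 -0.18 0 0 0 255;0 0 -0.18 0 0 0 255'
python3 - <<'E'
from h import *
ctrl.get_image("top")
cv2.imwrite("pics/s7.png",cv2.resize(ctrl.get_image("side")[180:300,280:430],(750,600)))
for c in("side","top"):
  for l in ("loop_bar","lever_press","keeper","vial"):print(l,[np.round(d["at"]).tolist() for d in ctrl.pinpoint(c,l)[:1]])
E
```

```text
time_s: 11.07
tcp_pos: [410.9, 46.6, 80.8]
orientation: [0.915, -0.006, 0.404, 0.005]
contact_force: [-0.0, -0.2, -0.7]
width: 0.2
gripper_force: 0.0
loop_bar [[496.0, 39.0, 91.0]]
lever_press [[473.0, 44.0, 15.0]]
keeper [[495.0, 38.0, 97.0]]
vial [[430.0, 216.0, -1.0]]
loop_bar [[500.0, 42.0, 93.0]]
lever_press [[472.0, 39.0, 18.0]]
keeper [[493.0, 36.0, 93.0]]
vial [[431.0, 219.0, -2.0]]
```

View pics/s7.png

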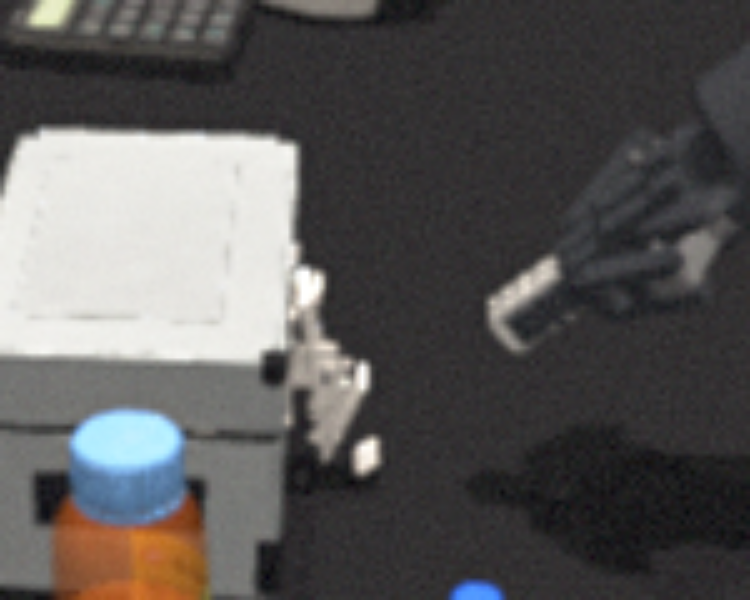

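The lever stays home by itself (tip at about (367, 455)), the bar sits in the hook (about (308, 285)), the lid is shut and the gripper is clear. I'm handing in.

```bash
python3 -c "
from h import *
print(ctrl.hand_in())"
```

```text
the job is handed in; nothing more can be done
None
```

The case is shut and the job handed in, with no verdict returned: the last images show the lid down, the bar hooked in the keeper and the lever staying home by itself, the arm is clear, and I moved nothing round the case as far as I could see (only the vial was re-measured).

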